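Scan the stock label of a display teapot

ROBOT

A 6-joint arm with a two-finger parallel gripper is mounted at the origin on the work surface. World frame = base frame: x ahead of the robot, y to its left, z up, the work surface at z = 0. Lengths are in m, angles in rad, forces in N, time in s.
With the tool pointing down it reaches from about 0.25 to 0.725 m from the base axis. Payload 4 kg.
Tool frame: the origin (TCP) lies midway between the tips of the shut fingers; the grasp point (between the pads) lies 19 mm behind it; z points along the fingers, y is the direction in which the jaws open and shut (so a half turn about z gives the same grasp; the last joint's range is limited). The gripper opens to 85 mm and grips with 20 to 120 N. Pads are 22 mm wide; open, the fingers measure 114 mm over their backs; the gripper's body (76 mm by 85 mm) begins 54 mm behind the grasp point. The pads swing forward as they close: fully open they stand 13 mm farther back than shut.
Start: joints at [1.253, 0.241, 0.005, 1.335, 0, 1.571], TCP at [0.156, 0.475, 0.231] pointing down, gripper open.
Joint ranges: [-2.72, 2.72], [-1.05, 1.87], [-1.09, 1.28], [-1.99, 2.15], [-1.42, 1.44], [-3.14, 3.14]. Speed limits (rad/s): [2.79, 2.79, 3.14, 3.14, 3.14, 3.14].

INTERFACE

Orientations are given as a unit quaternion [x, y, z, w].
In Python, from workcell import get_obs, camera, camera_model, job_done, masks_of gives the robot as it stands.
- The arm moves only by the tool jog_arm, never from a script. Its argument "deltas" is a list that holds one entry, the list of rows, each a list of 7 numbers: the shift along the tool's x, y, z in mm, then the turn, a rotation vector about the tool's x, y, z in degrees, then the finger opening in mm, from 0 to 85.4. A call has 1 to 5 rows; each row shifts and turns the pose as measured when the row begins, along the tool's axes as they then stand; what a row does not reach is not made up. A row lasts 1/10 s, in which the tool goes at most 50 mm and 8.59 degrees, less where a joint would pass 70% of its speed; a pose out of reach is approached as far as the arm can. A call with a gripper value outside its range is refused whole. The fingers move at their own pace and stop on an object; the grip force is fixed at half the most. Time passes only in rows, so rows that do not move let the fingers close. It gives the time, the measured TCP pose, the force and the opening at its end, in the units of the state.
- get_obs(): the state, without advancing time (a new reading comes with each control period).
- camera(name): name is "scene" or "top" or "wrist"; returns the picture (480x640x3 uint8, red, green, blue); there is no depth.
- camera_model(name): a dict with "fovy" (degrees; the focal length in pixels is half the picture's height over the tangent of half this angle, whatever the lens; pixels are square), "cx", "cy" (the principal point, pixels), "k1" (the pictures are not rectified: a ray, as slopes to the right and down, at radius r is drawn at 1 + k1 r^2 times it, then the intrinsics apply), "pose" (4x4, takes a point from camera to world coordinates); the wrist camera has in their place "T_tool_cam" (4x4, takes a point from camera to tool coordinates, whose origin is the TCP and whose axes are the flange's). Camera axes: x right, y down, z forward; pixel columns grow to the right and rows downward; lengths in m; the calibration is good to about 2 mm. A picture is of the moment at which its call begins: read the wrist's pose just before it. camera_model takes no time and is no camera call.
- job_done(): hands the job in, once; it reports no verdict.
Trained networks look in the newest picture that a camera, given by its name, has taken for a name from the list of things; names that differ only in an ending like _2 or _b are one class to them, and where a whole thing is asked for, a point or a joint stands for the part that bears it (a point fixed in the world has none). Each returns a list of dicts, best first, with "conf" (0 to 1); they miss things now and then, are a little off and sometimes report something else, mostly with a low value. They report only what shows in the picture. A call takes as long as a camera call. They do not tell look-alikes from the thing itself.
- masks_of(target, camera): "pixels" (480x640 bool, what is visible of it) and "at" ([column, row] in pixels, amid what is visible of it).
The state is a dict: "clock": time; "joint_pos": joint angles; "joint_vel": joint speeds; "tau": joint torques, N m; "eef_pos": TCP position; "tool_rot": TCP orientation; "ft_force": force on the tool from outside, world axes, zero at the start; "ft_torque": the same for the moment, N m; "grip_width": finger opening in m.
Only numpy, scipy, OpenCV 4.12 (cv2) and the standard library are available. Lean on these libraries where they do the work, as an engineer would, in place of code of your own. Each camera call takes 0.05 s, during which the arm holds its last target. There are 200 camera calls.

TASK

Turn the revolving stand with the teapot until its barcode label lines up with the pointed tab on the base. Then take the wand scanner out of its dock, put its sprung nose squarely on the middle of the sloping label, press it in gently to about half-way and hold it still there for a good second; the label's stem is pulled out differently each time, so feel for it. Finally stand the scanner back in its dock, leaving the label lined up and everything else on the counter where it is.

Things in the scene. Friction and masses are not known exactly. Their poses are not given: they have to be found in the camera images.
- stand: fixed round wooden base, 270 mm across, of a revolving display stand; origin on the counter at its centre, z up; its +x axis points to the pointed tab. On it turns a wooden disc, 256 mm across, top 30 mm above the counter, with a teapot and a label.
- tab (a point): tip of the pointed wooden tab at the rim of the stand's base, 171 mm from its centre and 6 mm above the counter; marks where the label belongs
- pot (a point): top of the knob of the round metal teapot bolted to the middle of the disc, on the turning axis, 220 mm above the counter. Belly 120 mm wide. Its spout reaches 130 mm from the axis, across from the handle.
- turntable (a joint): angle (rad) of the revolving disc with teapot and label: 0 when the label stands exactly at the tab; positive = label turned counterclockwise from it, seen from above. Starts between 1.2 and 2.1, runs from -0.8 to 2.7, no click or stop at 0; stays where it is left (friction 0.3 N m: some 2.5 N at the handle).
- handle (a point): middle of the upright outer part of the teapot's handle, a metal bar 12 mm thick, 122 mm from the turning axis, 114 mm above the counter; upright from 99 to 129 mm above the counter, the handle's highest point is at 160 mm. Seen from above it stands 65 degrees clockwise from the label about the axis. It can be pushed along its circle from above.
- tag: dark metal socket of the label, on the disc 86 mm from its axis; origin 55 mm above the counter. Its z axis is the way the label faces: outward from the turning axis and up, 40 degrees from vertical; y is level. The label's face lies 22 to 36 mm from this origin along z: its stem is pulled out by a different, unmeasured amount each time.
- tag_foot (a point): the same point as the origin of the label's socket. The label on its stem is a flat white plate with a black barcode, 50 mm (along the socket's x) by 70 mm (along y), 5 mm thick, centred on the socket's z axis and square to it. It is stiff: it does not give when pressed.
- wand: grey wand scanner, 158 mm long, about 0.22 kg. z axis from the nose to the handle's top; it scans along -z. Origin at the tip of the nose when fully out. Rubber nose 22 mm across, tube 28 mm across from z = 12 to 75 mm, round collar 54 mm across from z = 75 to 83 mm. It hangs nose down in its dock by the collar, nose tip 10 mm above the counter.
- wand_grip (a point): middle of the scanner's handle, 120 mm from the nose tip, on its axis; the handle is flat-sided, 34 mm along the scanner's x and 26 mm along its y, from z = 83 to 158 mm
- nose (a joint): how far (m) the scanner's sprung nose is pushed in: 0 out, 0.010 fully in. It begins to give at 2.1 N and is fully in at 9.1 N (0.7 N per mm); half-way in takes 5.6 N. The scanner reads while the nose is pushed in roughly half-way.
- dock: fixed square block, 84 by 84 mm and 85 mm high, origin on the counter under its centre; a square well of 40 by 40 mm opens in its top (almost to the counter) for the scanner's tube
- old_pot: footed metal teapot, 156 mm high, bystander; origin under its centre (loose)
- tea_jar: amber glass jar with a metal cap, 72 mm wide, 130 mm high, bystander; origin under its centre (loose)
- glass_a: tea glass, 60 mm wide, 85 mm high, bystander; origin under its centre (loose)
- glass_b: another such tea glass, bystander; origin under its centre (loose)
- sugar_bowl: white bowl, 100 mm wide, 50 mm high, bystander; origin under its centre (loose)
- spoon: steel spoon, 150 mm, lying on the counter, bystander; origin under its centre (loose)
Not all that is in view belongs to the job. What is shaped like the wand but blue or red is not meant.

How it is judged:
On the way, in this order (a step that is already met when the one before it is completed fails the run):
1. the label is lined up with the pointed tab (within 0.14 rad) (value of joint turntable between -0.14 and 0.14 rad), for 0.3 s.
2. label still lined up; held scanner still (under 20 mm/s) for 1 s, nose 2.5 to 7.5 mm in on the label, within 12 mm of its middle along each edge, within 0.15 rad of square (all of step 1 and value of joint nose between 0.0025 and 0.0075 m and x of wand in the frame of tag between -0.012 and 0.012 m and y of wand in the frame of tag between -0.012 and 0.012 m and angle between the z axis of wand and the z axis of tag, either way round below 0.15 rad and contact force between wand and tag above 1 N and contact force between the fingers and wand above 1 N and linear speed of wand below 0.02 m/s), for 1 s.
At the end, for the whole second after the job is handed in: The label is lined up with the pointed tab (turntable within 0.14 rad of 0); the scanner hangs upright (within 0.08 rad) and at rest in its dock, nose down, its collar on the dock's top (height within 5 mm) and within 12 mm of the dock's centre; it is released (all of step 1 and horizontal distance between wand and dock below 0.012 m and z of wand in the frame of dock between 0.005 and 0.015 m and angle between wand's own z axis and vertical below 0.08 rad and linear speed of wand below 0.01 m/s); the robot touches nothing.
It fails at once if the scanner is pressed on the label or its socket with more than 20 N (contact force between wand and tag above 20 N).
It fails at once if a bystander (footed teapot, jar, glass, bowl or spoon) is moved more than 30 mm (distance of any of old_pot, tea_jar, glass_a, glass_b, sugar_bowl, spoon from where it was at the start of the episode above 0.03 m).
It also fails if it takes over 72 s, if anything falls off the work surface, if the arm or the gripper's body presses on something with over 40 N, if the wrist force passes 120 N, or if a joint passes its speed limit or range.

## Working session

There is one attempt and no reset: what is moved stays moved. The work goes in short steps, Python scripts to look and compute and a tool call to move; the robot and the scene stay as the last step left them, time stands still between calls to the robot, and variables do not carry over. Pictures are saved under pics/ and viewed, about 8 in all and at most 12, crops included, and the job is handed in when it is done.

Besides the shell and the picture viewer there is one more tool, called after "Call:" as a command line: name --argument value ..., lists and objects as JSON in quotes. jog_arm: Moves the arm, as the interface text tells. Its arguments: {"type":"object","properties":{"deltas":{"type":"array"}},"required":["deltas"]}

```bash
mkdir -p pics; ls
cat > h.py <<'E'
import numpy as np, cv2
from scipy.spatial.transform import Rotation as R
from workcell import get_obs, camera, camera_model, job_done, masks_of
def save(n,f):
    im=camera(n); cv2.imwrite('pics/'+f,im[:,:,::-1]); return im
def pose(n):
    m=camera_model(n)
    if 'pose' in m: return m,np.array(m['pose'])
    o=get_obs(); T=np.eye(4); T[:3,:3]=R.from_quat(o['tool_rot']).as_matrix(); T[:3,3]=o['eef_pos']
    return m,T@np.array(m['T_tool_cam'])
def ray(n,uv,P=None):
    m,T=pose(n); T=T if P is None else P
    f=240/np.tan(np.radians(m['fovy'])/2)
    d=(np.array(uv,float)-[m['cx'],m['cy']])/f; s=d.copy()
    for _ in range(20): s=d/(1+m['k1']*(s@s))
    return T[:3,3],T[:3,:3]@np.append(s,1)
def onz(n,uv,z):
    o,d=ray(n,uv); return o+d*(z-o[2])/d[2]
def proj(n,p):
    m,T=pose(n); f=240/np.tan(np.radians(m['fovy'])/2)
    c=np.linalg.inv(T)@np.append(p,1); s=c[:2]/c[2]
    return s*(1+m['k1']*(s@s))*f+[m['cx'],m['cy']]
def tri(obs):
    A=np.zeros((3,3));b=np.zeros(3)
    for o,d in obs:
        d=d/np.linalg.norm(d);M=np.eye(3)-np.outer(d,d);A+=M;b+=M@o
    return np.linalg.solve(A,b)
E
python3 - <<'E'
from h import *
a=save('top','top0.png'); b=save('scene','sc0.png')
cv2.imwrite('pics/both.png',np.vstack([a,b])[:,:,::-1])
for c in ('top','scene'):
    print(c,np.array(camera_model(c)['pose']).round(2).tolist())
    for t in ('stand','tab','tag','tag_foot','handle','pot','wand','wand_grip','dock'):
        try: print(t,[(np.round(x['at']).tolist(),round(x['conf'],2),int(x['pixels'].sum())) for x in masks_of(t,c)][:4])
        except Exception as e: print(t,e)
print(get_obs()['clock'])
E
```

```text
pics
top [[-0.02, -1.0, 0.07, 0.48], [-1.0, 0.02, -0.01, 0.05], [0.01, -0.07, -1.0, 1.32], [0.0, 0.0, 0.0, 1.0]]
stand [([272.0, 240.0], 0.67, 7260), ([285.0, 201.0], 0.36, 379)]
tab [([273.0, 240.0], 0.68, 7010), ([198.0, 209.0], 0.66, 427)]
tag [([283.0, 199.0], 0.66, 446)]
tag_foot [([283.0, 200.0], 0.92, 434), ([272.0, 238.0], 0.7, 6615)]
handle [([275.0, 236.0], 0.68, 6625), ([208.0, 302.0], 0.3, 457)]
pot [([273.0, 237.0], 0.93, 6553)]
wand [([444.0, 270.0], 0.94, 386), ([408.0, 280.0], 0.89, 351), ([413.0, 240.0], 0.87, 348), ([418.0, 320.0], 0.66, 360)]
wand_grip [([406.0, 278.0], 0.91, 373), ([410.0, 237.0], 0.79, 322), ([417.0, 315.0], 0.62, 380), ([446.0, 264.0], 0.59, 395)]
dock [([393.0, 275.0], 0.82, 851), ([404.0, 279.0], 0.58, 371)]
scene [[0.31, 0.64, -0.7, 1.46], [0.95, -0.22, 0.22, -0.27], [-0.01, -0.73, -0.68, 1.01], [0.0, 0.0, 0.0, 1.0]]
stand [([388.0, 278.0], 0.71, 9656), ([391.0, 275.0], 0.26, 8457)]
tab [([388.0, 280.0], 0.95, 9412)]
tag [([392.0, 293.0], 0.6, 773)]
tag_foot [([392.0, 294.0], 0.95, 740), ([206.0, 370.0], 0.21, 1787)]
handle [([206.0, 366.0], 0.63, 1812)]
pot []
wand [([222.0, 291.0], 0.79, 1078), ([201.0, 225.0], 0.76, 661), ([221.0, 250.0], 0.64, 536), ([169.0, 270.0], 0.6, 592)]
wand_grip [([199.0, 227.0], 0.89, 744), ([219.0, 249.0], 0.79, 647), ([173.0, 266.0], 0.68, 686), ([224.0, 289.0], 0.65, 1044)]
dock [([233.0, 268.0], 0.96, 894)]
1.0
```

View pics/top0.png

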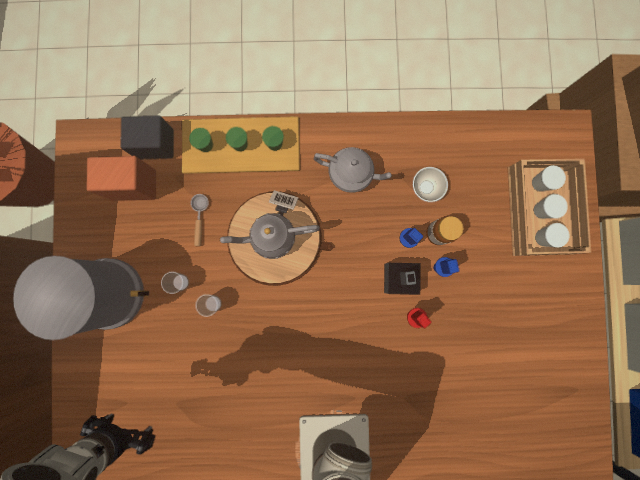

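View pics/sc0.png

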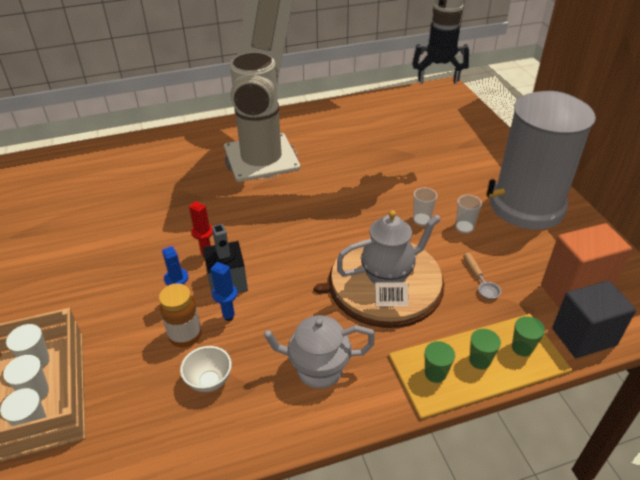

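The top view shows the stand at (274,238), with the label toward +x at (284,200), the handle at (318,228) and the spout to the left. There are four wand-like things in the top view: blue at (410,238), blue at (446,267), red at (418,318), and grey in the black dock at (408,278). The grey one fits the description. In the scene view the tab seems to be the dark tip at (322,288). I'll confirm both in one enlarged crop.

Run:
```python
from h import *
a=cv2.imread('pics/sc0.png'); b=cv2.imread('pics/top0.png')
A=cv2.resize(a[205:325,150:450],None,fx=2.6,fy=2.6,interpolation=cv2.INTER_CUBIC)
B=cv2.resize(b[185:295,220:440],None,fx=2.6,fy=2.6,interpolation=cv2.INTER_CUBIC)
B=cv2.copyMakeBorder(B,0,0,0,A.shape[1]-B.shape[1],cv2.BORDER_CONSTANT)
cv2.imwrite('pics/crop1.png',np.vstack([A,B]))
print(A.shape)
# stand centre from knob
k=tri([ray('top',(268,230)),ray('scene',(392,213))]); print('knob',k, onz('top',(268,230),.22),onz('scene',(392,213),.22))
print('tab',onz('scene',(318,288.5),.006))
for n,uv in(('top',(408,279)),('scene',(220,230))):print('wand top',onz(n,uv,.168))
```

```text
(312, 780, 3)
knob [0.59606556 0.15508872 0.21241299] [0.59482841 0.15316344 0.22      ] [0.60452197 0.15232085 0.22      ]
tab [ 0.57003979 -0.00175724  0.006     ]
wand top [ 0.46934824 -0.18859634  0.168     ]
wand top [ 0.48312029 -0.1937492   0.168     ]
```

View pics/crop1.png

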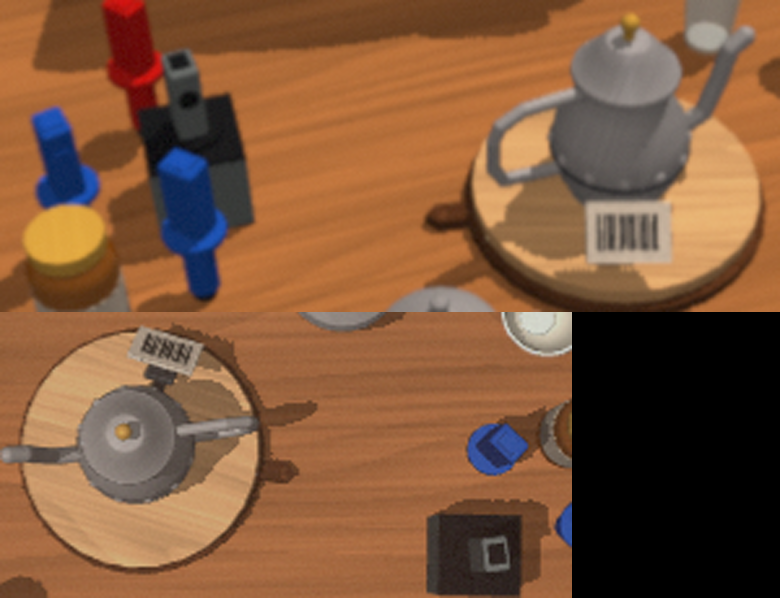

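Run:
```python
from h import *
np.set_printoptions(precision=4,suppress=True)
k=tri([ray('top',(266.9,231.2)),ray('scene',(392.3,211.5))])
print('knob',k,onz('top',(266.9,231.2),.22),onz('scene',(392.3,211.5),.22),'disc',onz('top',(274,238),.03))
t=[onz('scene',(314.6,288.1),.006),onz('top',(334.5,245.8),.006)];print('tab',t)
print('handle',onz('top',(318,228.5),.12))
print('label',tri([ray('top',(284.2,200.4)),ray('scene',(392,294))]))
c=(onz('top',(274,238),.03)+onz('top',(266.9,231.2),.22))/2
for q in t+[onz('top',(318,228.5),.13),tri([ray('top',(284.2,200.4)),ray('scene',(392,294))])]:
    d=q-c; print(np.hypot(*d[:2]),np.degrees(np.arctan2(d[1],d[0])))
# wand: crop (497,552) top ; scene (178,58)
print('wand',onz('top',(411,278),.168),onz('scene',(219,227.5),.168))
print('dock',onz('top',(404,278.5),.085))
print('blue',onz('top',(410,238),.1),onz('top',(446,267),.1),'jar',onz('top',(452,228),.13))
o=get_obs();print(o['tool_rot'],R.from_quat(o['tool_rot']).as_matrix())
print(np.array(camera_model('wrist')['T_tool_cam']))
```

```text
knob [0.593  0.1574 0.2135] [0.592  0.1558 0.22  ] [0.6002 0.1548 0.22  ] disc [0.5915 0.1548 0.03  ]
tab [array([ 0.5664, -0.0088,  0.006 ]), array([ 0.5672, -0.0151,  0.006 ])]
handle [0.606  0.0323 0.12  ]
label [0.6914 0.1244 0.07  ]
0.16614169879016913 -98.79736391401542
0.1721622426777966 -98.18644873068294
0.12365646937474352 -83.8570461338812
0.10429218951347487 -17.25444468422135
wand [ 0.4716 -0.1962  0.168 ] [ 0.4743 -0.1943  0.168 ]
dock [ 0.4701 -0.1949  0.085 ]
blue [ 0.5772 -0.212   0.1   ] [ 0.4978 -0.3052  0.1   ] jar [ 0.5984 -0.3167  0.13  ]
[ 0.1582  0.9874 -0.      0.    ] [[-0.9499  0.3125  0.    ]
 [ 0.3125  0.9499 -0.    ]
 [-0.     -0.     -1.    ]]
[[-0.0002 -0.9526 -0.3043  0.0771]
 [ 1.     -0.     -0.0005  0.0006]
 [ 0.0005 -0.3043  0.9526 -0.144 ]
 [ 0.      0.      0.      1.    ]]
```

```bash
cat >> h.py <<'E'
np.set_printoptions(precision=4,suppress=True)
C=np.array([.592,.1553]); TAB=np.radians(-98.4)
def down(yaw):  # tool x at world yaw, z down
    x=np.array([np.cos(yaw),np.sin(yaw),0]); z=np.array([0,0,-1.]); return np.stack([x,np.cross(z,x),z],1)
def plan(p,Rt,n,cur=None):
    o=get_obs(); p0,R0=cur if cur else (np.array(o['eef_pos']),R.from_quat(o['tool_rot']).as_matrix())
    Q=R.from_matrix(R0.T@Rt); w=Q.as_rotvec()/n
    S=sum(R.from_rotvec(w*k).as_matrix() for k in range(n))
    t=np.linalg.solve(S,R0.T@(np.array(p)-p0))
    print(n,'rows: mm',(t*1000).round(1),'deg',np.degrees(w).round(2)); return np.array(p),Rt
def circ(a,r=.122): a=np.radians(a); return C+r*np.array([np.cos(a),np.sin(a)])
E
python3 - <<'E'
from h import *
R0=R.from_quat(get_obs()['tool_rot']).as_matrix()
Rs=down(np.radians(205)) # at finger -65: tangent -155=205
a=plan([.156,.475,.32],R0,3)
b=plan([*circ(-65),.32],Rs,15,a)
c=plan([*circ(-65),.105],Rs,5,b)
d=plan([*circ(-155),.105],down(np.radians(115)),25,c)
E
```

```text
3 rows: mm [  0.1  -0.  -29.6] deg [0. 0. 0.]
15 rows: mm [-32.3 -30.5   0. ] deg [-0.    0.   -2.88]
5 rows: mm [ 0.  0. 43.] deg [0. 0. 0.]
25 rows: mm [7.7 0.2 0. ] deg [0.  0.  3.6]
```

Call:
jog_arm --deltas '[[[0,0,-30,0,0,0,0],[0,0,-30,0,0,0,0],[0,0,-30,0,0,0,0],[-32.3,-30.5,0,0,0,-2.88,0],[-32.3,-30.5,0,0,0,-2.88,0]]]'

```text
clock: 1.5
eef_pos: [0.1998, 0.3997, 0.3229]
tool_rot: [0.103, 0.995, -0.001, -0.0]
ft_force: [1.1, 0.4, -0.2]
grip_width: 0.0123
```

Call:
jog_arm --deltas '[[[-32.3,-30.5,0,0,0,-2.88,0],[-32.3,-30.5,0,0,0,-2.88,0],[-32.3,-30.5,0,0,0,-2.88,0],[-32.3,-30.5,0,0,0,-2.88,0],[-32.3,-30.5,0,0,0,-2.88,0]]]'

```text
clock: 2.0
eef_pos: [0.348, 0.2262, 0.3253]
tool_rot: [-0.031, 1.0, 0.001, 0.002]
ft_force: [0.2, 0.5, -0.7]
grip_width: -0.0001
```

Call:
jog_arm --deltas '[[[-32.3,-30.5,0,0,0,-2.88,0],[-32.3,-30.5,0,0,0,-2.88,0],[-32.3,-30.5,0,0,0,-2.88,0],[-32.3,-30.5,0,0,0,-2.88,0],[-32.3,-30.5,0,0,0,-2.88,0]]]'

```text
clock: 2.5
eef_pos: [0.5376, 0.0946, 0.328]
tool_rot: [-0.16, 0.987, 0.002, 0.004]
ft_force: [1.2, 0.2, 0.5]
grip_width: -0.0003
```

Run:
```python
from h import *
o=get_obs();print(o['eef_pos'],o['clock'],o['joint_pos'])
Rs=down(np.radians(205))
b=plan([*circ(-65),.32],Rs,6)
```

```text
[0.5376 0.0946 0.328 ] 2.5 [ 0.1725  0.3122  0.3498  1.5996  0.0031 -0.1488]
6 rows: mm [-13.5 -14.1   1.4] deg [ 0.01  0.09 -1.1 ]
```

Call:
jog_arm --deltas '[[[-27,-28,2,0,0.2,-2.2,0],[-27,-28,2,0,0.2,-2.2,0],[-27,-28,2,0,0.2,-2.2,0],[0,0,0,0,0,0,0],[0,0,0,0,0,0,0]]]'

```text
clock: 3.0
eef_pos: [0.6515, 0.0371, 0.3155]
tool_rot: [-0.216, 0.976, 0.001, -0.004]
ft_force: [-0.2, 0.2, 0.1]
grip_width: 0.0002
```

Run:
```python
from h import *
o=get_obs();print(o['eef_pos'],o['clock'],o['joint_pos'])
b=plan([*circ(-65),.105],down(np.radians(205)),6)
im=save('wrist','w1.png')
p=circ(-83.5); print(proj('wrist',[*p,.13]),proj('wrist',[*circ(-65),.105]),proj('wrist',[*p,.114]))
```

```text
[0.6515 0.0371 0.3155] 3.0 [ 0.0568  0.5785  0.7292  1.7286  0.0003 -0.3776]
6 rows: mm [ 0.5  1.6 35.1] deg [ 0.03 -0.06 -0.02]
[336.6981 151.5578] [327.2365 194.9404] [335.7213 149.513 ]
```

View pics/w1.png

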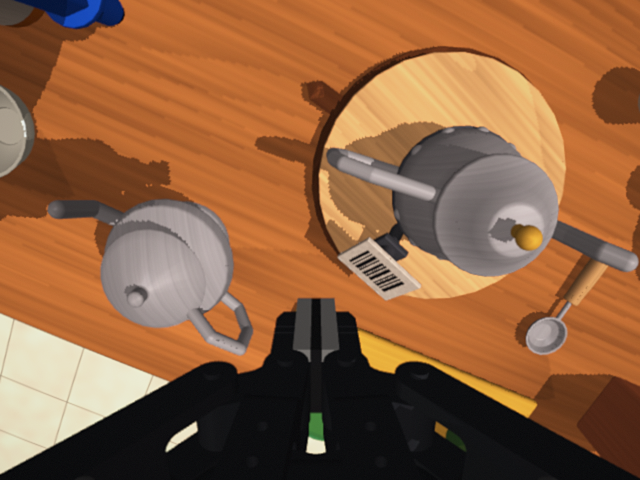

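Wrist view: the handle's outer end is at (337,157), against (337,152) predicted. The descent spot at (327,195) is clear and the tab tip is at (303,86). Descending.

Call:
jog_arm --deltas '[[[0.5,1.6,35,0,0,0,0],[0.5,1.6,35,0,0,0,0],[0.5,1.6,35,0,0,0,0],[0.5,1.6,35,0,0,0,0],[0.5,1.6,35,0,0,0,0]]]'

```text
clock: 3.55
eef_pos: [0.6449, 0.0475, 0.1487]
tool_rot: [-0.218, 0.976, -0.001, 0.008]
ft_force: [0.7, 1.0, 0.4]
grip_width: -0.0001
```

Call:
jog_arm --deltas '[[[0.5,1.6,35,0,0,0,0],[0,0,0,0,0,0,0]]]'

```text
clock: 3.75
eef_pos: [0.6379, 0.0507, 0.1102]
tool_rot: [-0.219, 0.976, -0.0, 0.004]
ft_force: [-1.0, 0.6, -0.5]
grip_width: 0.0002
```

Run:
```python
from h import *
o=get_obs();print(o['eef_pos'],o['clock'],o['ft_force'])
c=plan([*circ(-65),.105],down(np.radians(205)),1)
d=plan([*circ(-153),.108],down(np.radians(117)),24)
```

```text
[0.6379 0.0507 0.1102] 3.75 [-1.0476  0.6273 -0.5224]
1 rows: mm [-2.6 -7.8  5.2] deg [-0.12  0.43  0.28]
24 rows: mm [7.5 0.1 0.1] deg [0.01 0.02 3.68]
```

Call:
jog_arm --deltas '[[[4,-4,2,0,0,3.6,0],[7.6,-4,0,0,0,3.6,0],[7.6,0,0,0,0,3.6,0],[7.6,0,0,0,0,3.6,0],[7.6,0,0,0,0,3.6,0]]]'

```text
clock: 4.25
eef_pos: [0.6134, 0.0367, 0.1232]
tool_rot: [-0.06, 0.998, 0.001, 0.016]
ft_force: [2.5, -0.2, -1.1]
grip_width: 0.0003
```

Call:
jog_arm --deltas '[[[7.6,0,0,0,0,3.6,0],[7.6,0,0,0,0,3.6,0],[7.6,0,0,0,0,3.6,0],[7.6,0,0,0,0,3.6,0],[7.6,0,0,0,0,3.6,0]]]'

```text
clock: 4.75
eef_pos: [0.5836, 0.0381, 0.141]
tool_rot: [0.103, 0.994, 0.004, 0.034]
ft_force: [2.4, -1.3, -2.1]
grip_width: 0.0002
```

Run:
```python
from h import *
o=get_obs();e=o['eef_pos'][:2]-C;print(o['eef_pos'],o['ft_force'],np.hypot(*e),np.degrees(np.arctan2(e[1],e[0])))
d=plan([*circ(-153),.108],down(np.radians(117)),14)
```

```text
[0.5836 0.0381 0.141 ] [ 2.3549 -1.3002 -2.0512] 0.1174946748203984 -94.09900577154959
14 rows: mm [ 8.8 -0.6  2. ] deg [0.18 0.23 3.65]
```

Call:
jog_arm --deltas '[[[0,-1,12,0.5,0.8,0,0],[0,-1,12,0.5,0.8,0,0],[0,-1,10,0.5,0.8,0,0],[8,0,3,0.2,0.4,3.6,0],[8,0,3,0.2,0.4,3.6,0]]]'

```text
clock: 5.25
eef_pos: [0.5758, 0.0395, 0.107]
tool_rot: [0.166, 0.986, -0.008, 0.012]
ft_force: [4.0, -0.9, 2.4]
grip_width: -0.0001
```

Run:
```python
from h import *
o=get_obs();e=o['eef_pos'][:2]-C;print(o['eef_pos'],o['ft_force'],np.hypot(*e),np.degrees(np.arctan2(e[1],e[0])))
d=plan([*circ(-153),.108],down(np.radians(117)),12)
```

```text
[0.5758 0.0395 0.107 ] [ 4.0116 -0.8818  2.4487] 0.1169562485805661 -97.96693255098555
12 rows: mm [ 9.4 -1.  -0.2] deg [-0.01  0.14  3.66]
```

Call:
jog_arm --deltas '[[[10,-1.5,1.8,0.1,0.4,3.7,0],[10,-1.5,1.8,0.1,0.4,3.7,0],[10,-1,1.8,0.1,0.4,3.7,0],[10,-1,1.8,0.1,0.4,3.7,0],[10,-1,1.8,0.1,0.4,3.7,0]]]'

```text
clock: 5.75
eef_pos: [0.5375, 0.0548, 0.0959]
tool_rot: [0.329, 0.944, -0.008, 0.001]
ft_force: [3.0, -2.9, 3.5]
grip_width: -0.0002
```

Run:
```python
from h import *
o=get_obs();e=o['eef_pos'][:2]-C;print(o['eef_pos'],o['ft_force'],np.hypot(*e),np.degrees(np.arctan2(e[1],e[0])))
d=plan([*circ(-153),.108],down(np.radians(117)),8)
```

```text
[0.5375 0.0548 0.0959] [ 2.9816 -2.9345  3.4694] 0.11436940030023623 -118.46114929960926
8 rows: mm [ 8.8 -1.5 -1.5] deg [-0.1   0.07  3.08]
```

Call:
jog_arm --deltas '[[[10,-3,-2,0,0.2,3.7,0],[10,-3,-1,0,0.2,3.7,0],[10,-3,0,0,0.2,3.7,0],[10,-2.5,0,0,0.2,3.7,0],[10,-2.5,0,0,0.2,3.7,0]]]'

```text
clock: 6.25
eef_pos: [0.5, 0.0786, 0.0968]
tool_rot: [0.483, 0.876, -0.007, -0.001]
ft_force: [3.2, -2.6, 0.5]
grip_width: -0.0002
```

Run:
```python
from h import *
o=get_obs();e=o['eef_pos'][:2]-C;print(o['eef_pos'],o['ft_force'],np.hypot(*e),np.degrees(np.arctan2(e[1],e[0])))
d=plan([*circ(-153),.108],down(np.radians(117)),4)
```

```text
[0.5    0.0786 0.0968] [ 3.2454 -2.5885  0.4631] 0.11977286744907317 -140.18971650961115
4 rows: mm [ 6.7 -0.9 -2.8] deg [-0.19  0.08  1.31]
```

Call:
jog_arm --deltas '[[[9,-1,-1,0,0,2,0],[9,-1,-1,0,0,2,0],[0,0,0,0,0,0,0]]]'

```text
clock: 6.55
eef_pos: [0.4901, 0.0917, 0.0969]
tool_rot: [0.515, 0.857, -0.01, -0.0]
ft_force: [-0.3, 0.6, -0.4]
grip_width: 0.0004
```

Run:
```python
from h import *
o=get_obs();e=o['eef_pos'][:2]-C;print(o['eef_pos'],o['ft_force'],np.hypot(*e),np.degrees(np.arctan2(e[1],e[0])))
a=save('top','t2.png');b=save('scene','s2.png');w=save('wrist','w2.png')
A=cv2.resize(a[170:280,210:370],(480,330),interpolation=2);B=cv2.resize(b[205:325,290:450],(480,360)[:2],interpolation=2)
A=cv2.copyMakeBorder(A,0,30,0,0,0)
M=np.hstack([A,B]);M=cv2.resize(M,(800,300)); W=cv2.resize(w,(400,300)); W=cv2.copyMakeBorder(W,0,0,0,400,0)
cv2.imwrite('pics/m2.png',np.vstack([M,W])[:,:,::-1])
for c in('top','scene','wrist'):
  for t in('tag',): print(c,[(np.round(x['at'],1).tolist(),round(x['conf'],2),int(x['pixels'].sum())) for x in masks_of(t,c)])
```

```text
[0.4901 0.0917 0.0969] [-0.2643  0.6426 -0.4167] 0.12015837684126159 -148.0315232519337
top [([309.4, 234.3], 0.87, 396)]
scene []
wrist [([455.0, 432.2], 0.96, 481)]
```

View pics/m2.png

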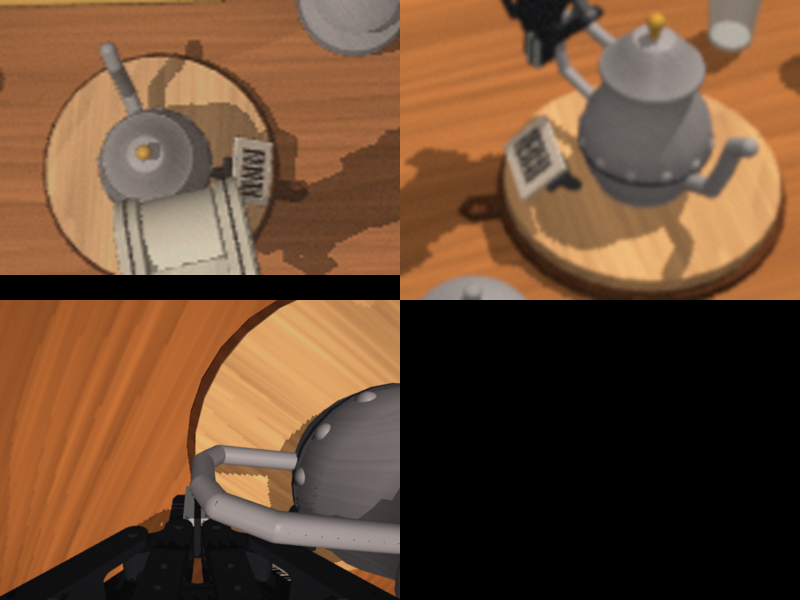

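Run:
```python
from h import *
L=tri([ray('top',(311.2,238.8)),ray('scene',(344.8,268.2))]); print(L)
for q in (L,onz('top',(311.2,238.8),.077),onz('scene',(344.8,268.2),.077)):
    d=q[:2]-C; print(q,np.hypot(*d),np.degrees(np.arctan2(d[1],d[0])))
for n in('top','scene'):print(proj(n,[*circ(-98.4,.171),.006]))
print(plan([*circ(-155,.122),.1],down(np.radians(114)),3))
```

```text
[0.5848 0.054  0.069 ]
[0.5848 0.054  0.069 ] 0.10156790136279638 -94.07582721886902
[0.583  0.0507 0.077 ] 0.10497630615480938 -94.91550382769852
[0.5932 0.0545 0.077 ] 0.10079311454505674 -89.3051059021612
[334.081  245.8904]
[312.6142 288.8061]
3 rows: mm [ 5.1 -0.8 -1. ] deg [-0.3   0.2   1.32]
(array([0.4814, 0.1037, 0.1   ]), array([[-0.4067,  0.9135,  0.    ],
       [ 0.9135,  0.4067,  0.    ],
       [ 0.    ,  0.    , -1.    ]]))
```

Call:
jog_arm --deltas '[[[5,-0.5,-0.5,0,0,1.5,0],[5,-0.5,-0.5,0,0,1.5,0],[5,-0.5,-0.5,0,0,1.5,0],[0,0,0,0,0,0,0]]]'

```text
clock: 7.25
eef_pos: [0.484, 0.1006, 0.0984]
tool_rot: [0.551, 0.834, -0.011, 0.003]
ft_force: [-0.4, -0.9, -0.3]
grip_width: -0.0003
```

Run:
```python
from h import *
o=get_obs();e=o['eef_pos'][:2]-C;print(o['eef_pos'],o['ft_force'],np.hypot(*e),np.degrees(np.arctan2(e[1],e[0])))
```

```text
[0.484  0.1006 0.0984] [-0.4097 -0.8624 -0.3236] 0.12107806193750208 -153.12840234664432
```

Call:
jog_arm --deltas '[[[-12,0,-4,0,0,0,0],[-4,0,-30,0,0,0,0],[0,0,-50,0,0,0,0],[0,0,-50,0,0,0,0],[0,0,-50,0,0,0,70]]]'

```text
clock: 7.75
eef_pos: [0.4881, 0.0854, 0.2799]
tool_rot: [0.55, 0.835, -0.018, -0.004]
ft_force: [1.4, 0.4, -0.2]
grip_width: 0.0135
```

Run:
```python
from h import *
o=get_obs();print(o['eef_pos'],o['ft_force'])
a=save('top','t3.png')
plan([.46,-.195,.30],down(np.radians(183)),12)
```

```text
[0.4881 0.0854 0.2799] [ 1.4422  0.3759 -0.1866]
12 rows: mm [-11.9 -22.1  -0.5] deg [-0.13  0.01 -5.81]
```

Call:
jog_arm --deltas '[[[-12,-22,-2,-0.1,0,-6,70],[-12,-22,-2,-0.1,0,-6,70],[-12,-22,-2,-0.1,0,-6,70],[-12,-22,-1,-0.1,0,-6,70],[-12,-22,-1,-0.1,0,-6,70]]]'

```text
clock: 8.3
eef_pos: [0.4415, -0.0295, 0.3069]
tool_rot: [0.302, 0.953, -0.006, 0.007]
ft_force: [-0.0, -0.6, -0.2]
grip_width: 0.0699
```

Call:
jog_arm --deltas '[[[-12,-22,0,-0.1,0,-6,70],[-12,-22,0,-0.1,0,-6,70],[-12,-22,0,-0.1,0,-6,70],[-12,-22,0,-0.1,0,-6,70],[-12,-22,0,-0.1,0,-6,70]]]'

```text
clock: 8.8
eef_pos: [0.4523, -0.1614, 0.312]
tool_rot: [0.033, 0.999, -0.004, 0.009]
ft_force: [0.3, 0.9, 2.1]
grip_width: 0.0701
```

Run:
```python
from h import *
o=get_obs();print(o['eef_pos'],o['ft_force'])
plan([.46,-.195,.30],down(np.radians(183)),3)
```

```text
[ 0.4523 -0.1614  0.312 ] [0.256  0.8624 2.0783]
3 rows: mm [ -2.8 -11.1   4.1] deg [-0.15  0.34 -2.27]
```

Call:
jog_arm --deltas '[[[-3,-12,3,-0.1,0.3,-2.3,70],[-3,-12,2,-0.1,0.3,-2.3,70],[-3,-10,2,-0.1,0.3,-2.3,70],[0,0,0,0,0,0,70],[0,0,0,0,0,0,70]]]'

```text
clock: 9.3
eef_pos: [0.4601, -0.2044, 0.306]
tool_rot: [-0.027, 1.0, -0.002, 0.002]
ft_force: [0.0, 0.8, 0.1]
grip_width: 0.0702
```

Run:
```python
from h import *
o=get_obs();print(o['eef_pos'],R.from_quat(o['tool_rot']).as_matrix())
w=save('wrist','w3.png'); t=save('top','t4.png')
for n in('wand','dock'):
  for x in masks_of(n,'wrist'): print(n,np.round(x['at'],1),round(x['conf'],2),x['pixels'].sum())
print('pred top',proj('wrist',[.472,-.195,.168]),'dock',proj('wrist',[.470,-.195,.085]))
T=cv2.resize(t[180:300,210:350],(560,480),interpolation=2)
cv2.imwrite('pics/t4c.png',T[:,:,::-1])
```

```text
[ 0.4601 -0.2044  0.306 ] [[-0.9986 -0.0536  0.0032]
 [-0.0536  0.9986 -0.0031]
 [-0.003  -0.0033 -1.    ]]
wand [327.4 218.7] 0.91 3767
wand [191.7 242.1] 0.86 4322
wand [293.5  81. ] 0.71 3549
wand [299.5 329.4] 0.59 4194
wand [587.5 313.9] 0.39 19325
dock [316.6 182.8] 0.6 6436
dock [565.7 320.9] 0.54 3803
pred top [327.3404 235.9611] dock [325.4485 205.1263]
```

View pics/w3.png

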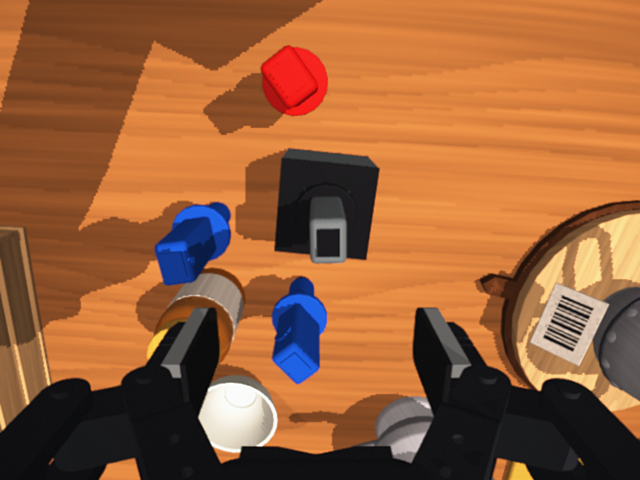

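View pics/t4c.png

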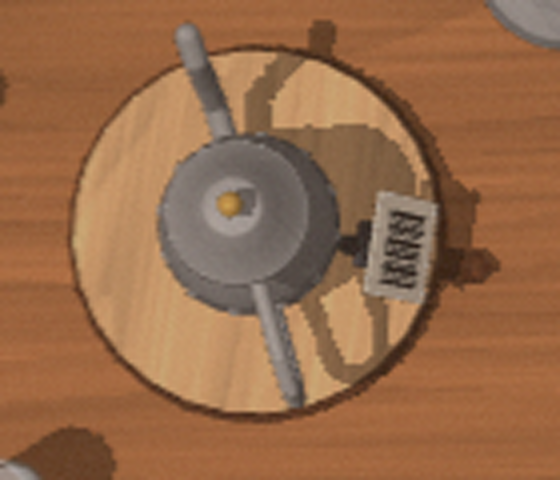

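Wrist view: the grey wand stands in the dock, top centre (329,244); the dock's top centre is (326,206). The red and blue ones are apart. The top crop shows the label (401,247) at nearly the same bearing as the tab (497,265).

Run:
```python
from h import *
for z in(.07,.077,.083):
    q=onz('top',(310.2,241.8),z); d=q[:2]-C; print(q,np.hypot(*d),np.degrees(np.arctan2(d[1],d[0])))
w=cv2.imread('pics/w3.png')
q=onz('wrist',(568,325),.077);d=q[:2]-C;print('wrist label',q,np.hypot(*d),np.degrees(np.arctan2(d[1],d[0])))
q=onz('wrist',(478,280),.006);d=q[:2]-C;print('wrist tab',q,np.hypot(*d),np.degrees(np.arctan2(d[1],d[0])))
print('wand',onz('wrist',(329,244),.168))
for c in((312,228),(345,224),(346,262),(313,263)):print(onz('wrist',c,.168))
print('dock');
for c in((284,150),(379,163),(367,260),(275,250)):print(onz('wrist',c,.085))
cv2.imwrite('pics/w3c.png',cv2.resize(w[140:280,260:400],(560,560),interpolation=2))
```

```text
[0.5755 0.0536 0.07  ] 0.1030097989888585 -99.22829328664008
[0.575  0.0536 0.077 ] 0.1031257287064654 -99.51444589852446
[0.5745 0.0536 0.083 ] 0.10322714006121732 -99.75920287777443
wrist label [0.5808 0.0569 0.077 ] 0.09904078965131796 -96.50831001035279
wrist tab [ 0.5659 -0.0136  0.006 ] 0.1709334928157354 -98.78595194156371
wand [ 0.4778 -0.1935  0.168 ]
[ 0.4669 -0.2059  0.168 ]
[ 0.4627 -0.1834  0.168 ]
[ 0.4905 -0.1806  0.168 ]
[ 0.4926 -0.2038  0.168 ]
dock
[ 0.4242 -0.2329  0.085 ]
[ 0.4306 -0.1517  0.085 ]
[ 0.5192 -0.1539  0.085 ]
[ 0.5143 -0.2381  0.085 ]
```

View pics/w3c.png

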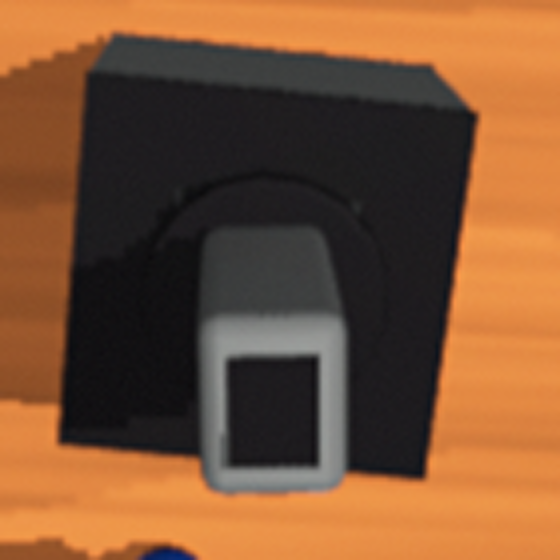

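Run:
```python
from h import *
K=np.array([onz('wrist',c,.168) for c in((311.8,219.5),(346,219.5),(346,262),(311.8,262))]);w=K.mean(0)
D=np.array([onz('wrist',c,.085) for c in((282,158),(379.5,168),(366,259),(275,251))]);print(K,w,'\n',D,D.mean(0))
print('blue',onz('wrist',(175,262),.16),onz('wrist',(296,365),.16))
a=plan([w[0],w[1],.20],down(np.radians(183)),4)
plan([w[0],w[1],.113],down(np.radians(183)),4,a)
```

```text
[[ 0.4608 -0.2064  0.168 ]
 [ 0.4595 -0.183   0.168 ]
 [ 0.4905 -0.1806  0.168 ]
 [ 0.4919 -0.2047  0.168 ]] [ 0.4757 -0.1937  0.168 ] 
 [[ 0.431  -0.2344  0.085 ]
 [ 0.4348 -0.1509  0.085 ]
 [ 0.5183 -0.1549  0.085 ]
 [ 0.5152 -0.2381  0.085 ]] [ 0.4748 -0.1946  0.085 ]
blue [ 0.5009 -0.3049  0.16  ] [ 0.5833 -0.2126  0.16  ]
4 rows: mm [-3.9  2.3 26.5] deg [-0.05  0.05  0.05]
4 rows: mm [ 0.   0.  21.8] deg [0. 0. 0.]
```

Call:
jog_arm --deltas '[[[-4,2.3,26,0,0,0,52],[-4,2.3,26,0,0,0,52],[-4,2.3,26,0,0,0,52],[-4,2.3,20,0,0,0,52],[0,0,0,0,0,0,52]]]'

```text
clock: 10.0
eef_pos: [0.4776, -0.1913, 0.2083]
tool_rot: [-0.029, 1.0, -0.003, 0.005]
ft_force: [-0.1, -1.2, 0.0]
grip_width: 0.0517
```

Run:
```python
from h import *
o=get_obs();print(o['eef_pos'],o['ft_force'])
plan([.4755,-.194,.113],down(np.radians(183)),4)
```

```text
[ 0.4776 -0.1913  0.2083] [-0.0544 -1.2214  0.0132]
4 rows: mm [ 0.7 -0.6 23.8] deg [-0.09  0.14  0.09]
```

Call:
jog_arm --deltas '[[[1,-0.8,24,-0.1,0.2,0.1,52],[0.7,-0.6,24,-0.1,0.2,0.1,52],[0.7,-0.6,24,-0.1,0.1,0.1,52],[0.7,-0.6,20,0,0,0,52],[0,0,0,0,0,0,52]]]'

```text
clock: 10.5
eef_pos: [0.4785, -0.1942, 0.1206]
tool_rot: [-0.028, 1.0, -0.003, 0.005]
ft_force: [-0.1, 0.2, -0.1]
grip_width: 0.0519
```

Run:
```python
from h import *
o=get_obs();print(o['eef_pos'],o['ft_force'])
plan([.4755,-.194,.113],down(np.radians(183)),1)
```

```text
[ 0.4785 -0.1942  0.1206] [-0.1237  0.1696 -0.1279]
1 rows: mm [3.1 0.5 7.6] deg [-0.3   0.55  0.26]
```

Call:
jog_arm --deltas '[[[3,0.3,6,-0.3,0.5,0.2,52],[0,0,0,0,0,0,15],[0,0,0,0,0,0,15],[0,0,0,0,0,0,15],[0,0,0,0,0,0,15]]]'

```text
clock: 11.0
eef_pos: [0.4783, -0.1951, 0.1197]
tool_rot: [-0.027, 1.0, -0.001, 0.004]
ft_force: [0.2, 0.2, -2.8]
grip_width: 0.0253
```

Call:
jog_arm --deltas '[[[0,0,0,0,0,0,15],[0,0,0,0,0,0,15],[0,0,0,0,0,0,15],[0,0,0,0,0,0,15],[0,0,0,0,0,0,15]]]'

```text
clock: 11.5
eef_pos: [0.4778, -0.1948, 0.1195]
tool_rot: [-0.027, 1.0, -0.001, 0.003]
ft_force: [0.9, -0.1, -2.7]
grip_width: 0.0249
```

Run:
```python
from h import *
o=get_obs();print(o['eef_pos'],R.from_quat(o['tool_rot']).as_matrix(),o['ft_force'],o['grip_width'])
plan([.4755,-.194,.26],down(np.radians(183)),6)
```

```text
[ 0.4778 -0.1948  0.1195] [[-0.9985 -0.0537  0.0064]
 [-0.0537  0.9986 -0.0022]
 [-0.0063 -0.0025 -1.    ]] [ 0.9477 -0.1319 -2.7159] 0.024939966590416297
6 rows: mm [  0.3   0.1 -23.4] deg [-0.02  0.06  0.01]
```

Call:
jog_arm --deltas '[[[0,0,-12,0,0,0,15],[0,0,-24,0,0,0,15],[0,0,-30,0,0,0,15],[0,0,-40,0,0,0,15],[0,0,-40,0,0,0,15]]]'

```text
clock: 12.0
eef_pos: [0.4727, -0.1928, 0.2661]
tool_rot: [-0.027, 1.0, 0.002, -0.004]
ft_force: [0.7, -0.8, -1.6]
grip_width: 0.0251
```

```bash
cat >> h.py <<'E'
LAB=np.radians(-98.3); N=np.array([np.sin(np.radians(40))*np.cos(LAB),np.sin(np.radians(40))*np.sin(LAB),np.cos(np.radians(40))])
RS=R.align_vectors([-N],[[0,0,-1]])[0].as_matrix()
ax=np.cross([0,0,1],N); ax/=np.linalg.norm(ax)
RS=R.from_rotvec(ax*np.radians(40)).as_matrix()@down(np.radians(183))
TAG=np.array([*(C+.086*np.array([np.cos(LAB),np.sin(LAB)])),.055])
TX=np.stack([np.cross([ -np.sin(LAB),np.cos(LAB),0],N),[-np.sin(LAB),np.cos(LAB),0],N],1) # tag frame
LN=.1095
def tcp(h): return TAG+N*(h+LN)-.0022*RS[:,0]
def where():
    o=get_obs();Rm=R.from_quat(o['tool_rot']).as_matrix();p=np.array(o['eef_pos'])
    n=p+Rm[:,2]*LN+.0022*Rm[:,0]
    print('nose in tag mm',(TX.T@(n-TAG)*1e3).round(1),'ang',round(float(np.arccos(-Rm[:,2]@N)),3),'F tag',TX.T@np.array(o['ft_force']),'t',o['clock'],'w',round(o['grip_width']*1e3,1),'q',np.array(o['joint_pos']).round(2))
E
python3 - <<'E'
from h import *
where();o=get_obs();print(o['eef_pos'],o['ft_force'],N,tcp(.06))
plan(tcp(.075),RS,12)
im=save('wrist','w4.png')
E
```

```text
nose in tag mm [146.  -70.9 255.1] ang 0.696 F tag [ 1.5213  0.7861 -0.809 ] t 12.0 w 25.1 q [-0.39  0.26  0.12  1.44  0.   -0.44]
[ 0.4727 -0.1928  0.2661] [ 0.6847 -0.7521 -1.5976] [-0.0928 -0.6361  0.766 ] [ 0.566  -0.0376  0.1851]
12 rows: mm [-7.9  9.5  9.8] deg [-3.25 -0.69 -0.01]
```

Call:
jog_arm --deltas '[[[-8,9.5,6,-3.3,-0.7,0,15],[-8,9.5,6,-3.3,-0.7,0,15],[-8,9.5,8,-3.3,-0.7,0,15],[-8,9.5,8,-3.3,-0.7,0,15],[-8,9.5,8,-3.3,-0.7,0,15]]]'

```text
clock: 12.55
eef_pos: [0.5185, -0.1402, 0.2564]
tool_rot: [-0.029, 0.988, 0.144, 0.039]
ft_force: [-0.3, -0.2, -1.8]
grip_width: 0.0255
```

Run:
```python
from h import *
where();plan(tcp(.075),RS,7)
```

```text
nose in tag mm [ 79.9 -29.4 193.1] ang 0.402 F tag [ 1.3223 -0.2787 -1.1928] t 12.55 w 25.5 q [-0.43  0.34  0.18  1.46  0.29 -0.49]
7 rows: mm [-6.1  7.7 14.2] deg [-3.26 -0.45  0.12]
```

Call:
jog_arm --deltas '[[[-6.5,8,14,-3.5,-0.5,0.1,15],[-6.5,8,14,-3.5,-0.5,0.1,15],[-6.5,8,14,-3.5,-0.5,0.1,15],[-6.5,8,14,-3.5,-0.5,0.1,15],[-6.5,8,14,-3.5,-0.5,0.1,15]]]'

```text
clock: 13.05
eef_pos: [0.5563, -0.0749, 0.2153]
tool_rot: [-0.028, 0.953, 0.294, 0.059]
ft_force: [0.8, -0.1, -3.2]
grip_width: 0.025
```

Run:
```python
from h import *
where();plan(tcp(.065),RS,3)
```

```text
nose in tag mm [ 19.6  -2.8 108.2] ang 0.089 F tag [ 2.0681  0.8343 -2.4422] t 13.05 w 25.0 q [-0.44  0.48  0.16  1.44  0.59 -0.55]
3 rows: mm [-2.1  3.8 14. ] deg [-1.7  -0.09  0.21]
```

Call:
jog_arm --deltas '[[[-2,4,14,-1.8,-0.1,0.2,15],[-2,4,14,-1.8,-0.1,0.2,15],[-2,4,10,-1.8,-0.1,0.2,15],[0,0,0,0,0,0,15],[0,0,0,0,0,0,15]]]'

```text
clock: 13.55
eef_pos: [0.5654, -0.0419, 0.1905]
tool_rot: [-0.025, 0.938, 0.34, 0.057]
ft_force: [0.4, 0.0, -2.7]
grip_width: 0.0253
```

Run:
```python
from h import *
where();plan(tcp(.055),RS,2)
a=save('scene','s5.png');w=save('wrist','w5.png');t=save('top','t5.png')
f=lambda im,y,x:cv2.resize(im[y:y+120,x:x+160],(400,300),interpolation=2)
o=get_obs();Rm=R.from_quat(o['tool_rot']).as_matrix();n=o['eef_pos']+Rm[:,2]*LN+.0022*Rm[:,0]
print(proj('scene',n),proj('scene',TAG+N*.029),proj('top',n),proj('top',TAG+N*.029))
W=cv2.resize(w,(400,300))
cv2.imwrite('pics/m5.png',np.vstack([np.hstack([f(a,200,270),f(t,180,240)]),np.hstack([W,W*0])])[:,:,::-1])
```

```text
nose in tag mm [-0.8 -0.3 66.9] ang 0.007 F tag [ 1.6677  0.4069 -2.1306] t 13.55 w 25.3 q [-0.41  0.53  0.12  1.39  0.67 -0.55]
2 rows: mm [ 0.  -0.1  5.9] deg [ 0.21 -0.05 -0.  ]
[330.6804 255.177 ] [341.2081 263.4922] [319.8606 241.2965] [310.8644 241.0606]
```

View pics/m5.png

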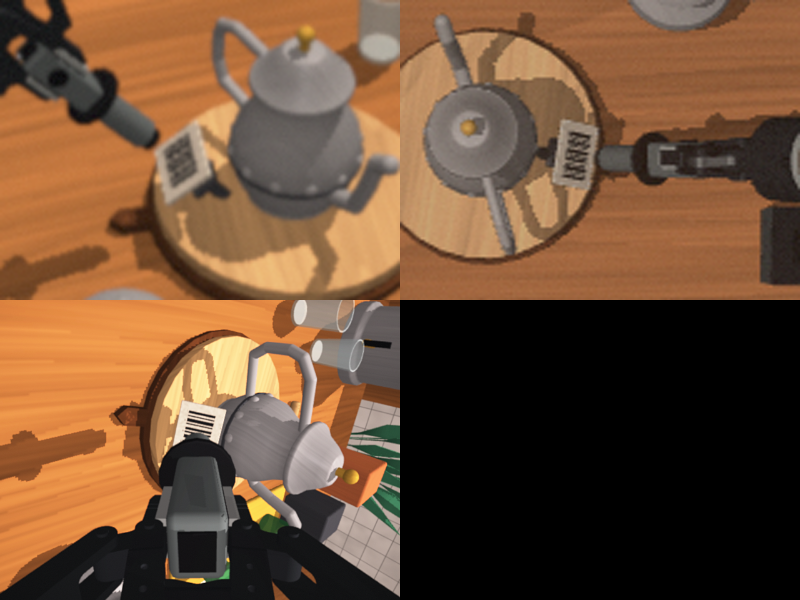

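The scene crop shows the wand square to the label, the nose on the label's axis. The nose is at about (332,256) and the label centre at (344,264), both within 3 px of prediction. Advancing to feel for the label.

Call:
jog_arm --deltas '[[[0,0,10,0.2,0,0,15],[0,0,10,0.2,0,0,15],[0,0,4,0,0,0,15],[0,0,0,0,0,0,15]]]'

```text
clock: 14.1
eef_pos: [0.5691, -0.0281, 0.1751]
tool_rot: [-0.025, 0.94, 0.335, 0.061]
ft_force: [-1.5, -0.3, -2.7]
grip_width: 0.0255
```

Run:
```python
from h import *
where();plan(tcp(.036),RS,2)
```

```text
nose in tag mm [-0.8  2.2 46.1] ang 0.006 F tag [ 2.1854 -1.4156 -1.7371] t 14.1 w 25.5 q [-0.39  0.52  0.08  1.32  0.67 -0.51]
2 rows: mm [ 0.9 -0.4  5. ] deg [-0.11  0.13  0.08]
```

Call:
jog_arm --deltas '[[[0.9,-0.3,4,0,0,0,15],[0.9,-0.3,3,0,0,0,15],[0,0,0,0,0,0,15]]]'

```text
clock: 14.4
eef_pos: [0.5684, -0.0247, 0.1699]
tool_rot: [-0.025, 0.94, 0.335, 0.062]
ft_force: [-0.4, 0.7, -2.1]
grip_width: 0.0252
```

Call:
jog_arm --deltas '[[[0,0,2,0,0,0,15],[0,0,0,0,0,0,15]]]'

```text
clock: 14.6
eef_pos: [0.5687, -0.0236, 0.1684]
tool_rot: [-0.025, 0.94, 0.335, 0.062]
ft_force: [0.5, -0.6, -1.7]
grip_width: 0.0252
```

Run:
```python
from h import *
where()
```

```text
nose in tag mm [ 0.3  1.4 38. ] ang 0.008 F tag [ 1.4437  0.5534 -0.9671] t 14.6 w 25.2 q [-0.38  0.52  0.06  1.29  0.67 -0.5 ]
```

Call:
jog_arm --deltas '[[[0,0,2.5,0,0,0,15],[0,0,0,0,0,0,15]]]'

```text
clock: 14.8
eef_pos: [0.569, -0.022, 0.1663]
tool_rot: [-0.025, 0.94, 0.335, 0.062]
ft_force: [-0.2, 0.6, -2.4]
grip_width: 0.0258
```

Call:
jog_arm --deltas '[[[0,0,2.5,0,0,0,15],[0,0,0,0,0,0,15]]]'

```text
clock: 15.0
eef_pos: [0.5693, -0.0204, 0.1642]
tool_rot: [-0.025, 0.94, 0.335, 0.062]
ft_force: [-0.5, 0.1, -3.0]
grip_width: 0.0254
```

Run:
```python
from h import *
where()
```

```text
nose in tag mm [ 0.4  1.6 32.7] ang 0.008 F tag [ 1.8688 -0.4833 -2.3133] t 15.0 w 25.4 q [-0.38  0.52  0.05  1.28  0.67 -0.49]
```

Call:
jog_arm --deltas '[[[0,-0.2,2.5,0,0,0,15],[0,0,0,0,0,0,15]]]'

```text
clock: 15.2
eef_pos: [0.5696, -0.0187, 0.162]
tool_rot: [-0.025, 0.94, 0.335, 0.062]
ft_force: [0.2, -0.9, -2.0]
grip_width: 0.0256
```

Call:
jog_arm --deltas '[[[0,-0.2,2.5,0,0,0,15],[0,0,0,0,0,0,15]]]'

```text
clock: 15.4
eef_pos: [0.5702, -0.0173, 0.16]
tool_rot: [-0.025, 0.94, 0.335, 0.062]
ft_force: [-1.4, -0.8, -3.0]
grip_width: 0.0255
```

Run:
```python
from h import *
where()
```

```text
nose in tag mm [ 0.7  2.1 27.5] ang 0.009 F tag [ 2.7313 -1.2949 -1.6882] t 15.4 w 25.5 q [-0.37  0.52  0.04  1.26  0.68 -0.48]
```

Call:
jog_arm --deltas '[[[0.5,-0.5,2.3,0,0,0,15],[0,0,0,0,0,0,15]]]'

```text
clock: 15.6
eef_pos: [0.5704, -0.0164, 0.1587]
tool_rot: [-0.025, 0.94, 0.335, 0.063]
ft_force: [-0.8, -1.8, -0.1]
grip_width: 0.0251
```

Call:
jog_arm --deltas '[[[0.5,-0.5,2.3,0,0,0,15],[0,0,0,0,0,0,15]]]'

```text
clock: 15.8
eef_pos: [0.5705, -0.0155, 0.1573]
tool_rot: [-0.025, 0.94, 0.335, 0.064]
ft_force: [-0.7, -2.7, 1.1]
grip_width: 0.0254
```

Run:
```python
from h import *
where()
```

```text
nose in tag mm [ 0.9  2.5 24.2] ang 0.011 F tag [ 1.4742 -0.3095  2.6345] t 15.8 w 25.4 q [-0.37  0.52  0.03  1.25  0.68 -0.48]
```

Contact: the force along the label normal rose from about −2.0 N (baseline) to 1.1 and then 2.6 N. A little more, then hold.

Call:
jog_arm --deltas '[[[0.5,-0.5,1.8,0,0,0,15],[0,0,0,0,0,0,15]]]'

```text
clock: 16.0
eef_pos: [0.5705, -0.0147, 0.1563]
tool_rot: [-0.025, 0.94, 0.335, 0.065]
ft_force: [-0.9, -2.8, 2.2]
grip_width: 0.0254
```

Call:
jog_arm --deltas '[[[0,0,0,0,0,0,15]]]'

```text
clock: 16.1
eef_pos: [0.5705, -0.0149, 0.1565]
tool_rot: [-0.025, 0.94, 0.335, 0.065]
ft_force: [-1.1, -2.1, 1.6]
grip_width: 0.0253
```

Run:
```python
from h import *
where()
```

```text
nose in tag mm [ 0.9  2.5 23.2] ang 0.013 F tag [ 0.6742 -0.7687  2.6474] t 16.1 w 25.3 q [-0.37  0.52  0.03  1.24  0.68 -0.48]
```

Call:
jog_arm --deltas '[[[0,0,0.5,0,0,0,15],[0,0,0.2,0,0,0,15],[0,0,0.2,0,0,0,15],[0,0,0.2,0,0,0,15],[0,0,0.2,0,0,0,15]]]'

```text
clock: 16.6
eef_pos: [0.5706, -0.0142, 0.1557]
tool_rot: [-0.025, 0.94, 0.335, 0.065]
ft_force: [-1.5, -2.3, 2.5]
grip_width: 0.0255
```

Run:
```python
from h import *
where()
```

```text
nose in tag mm [ 0.9  2.5 22.2] ang 0.013 F tag [ 0.3497 -1.1883  3.5161] t 16.6 w 25.5 q [-0.37  0.52  0.02  1.24  0.68 -0.48]
```

Call:
jog_arm --deltas '[[[0,0,0,0,0,0,15],[0,0,0.1,0,0,0,15],[0,0,0,0,0,0,15],[0,0,0.1,0,0,0,15],[0,0,0,0,0,0,15]]]'

```text
clock: 17.1
eef_pos: [0.5706, -0.0141, 0.1556]
tool_rot: [-0.025, 0.94, 0.335, 0.065]
ft_force: [-1.7, -3.2, 2.9]
grip_width: 0.0253
```

Call:
jog_arm --deltas '[[[0,0,0,0,0,0,15],[0,0,0.1,0,0,0,15],[0,0,0,0,0,0,15],[0,0,0.1,0,0,0,15],[0,0,0,0,0,0,15]]]'

```text
clock: 17.6
eef_pos: [0.5706, -0.014, 0.1555]
tool_rot: [-0.025, 0.94, 0.335, 0.065]
ft_force: [-2.7, -2.5, 3.4]
grip_width: 0.0255
```

Call:
jog_arm --deltas '[[[0,0,0,0,0,0,15],[0,0,0.1,0,0,0,15],[0,0,0,0,0,0,15],[0,0,0.1,0,0,0,15],[0,0,0,0,0,0,15]]]'

```text
clock: 18.1
eef_pos: [0.5706, -0.0139, 0.1554]
tool_rot: [-0.025, 0.94, 0.335, 0.065]
ft_force: [-2.5, -4.1, 3.3]
grip_width: 0.0255
```

Run:
```python
from h import *
where()
a=save('scene','s6.png');t=save('top','t6.png')
f=lambda im,y,x:cv2.resize(im[y:y+120,x:x+160],(400,300),interpolation=2)
cv2.imwrite('pics/m6.png',np.hstack([f(a,200,270),f(t,180,240)])[:,:,::-1])
```

```text
nose in tag mm [ 0.9  2.6 21.7] ang 0.013 F tag [ 1.2975 -1.9232  5.3931] t 18.1 w 25.5 q [-0.37  0.52  0.02  1.24  0.68 -0.48]
```

View pics/m6.png

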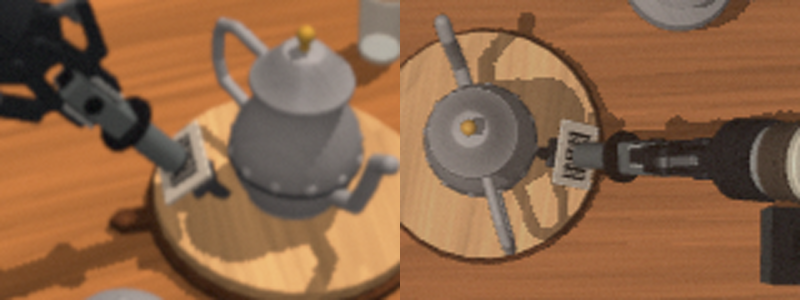

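In the picture the nose sits on the middle of the label and nothing has shifted. The force suggests about 6 mm in, so I'll back off 1 mm and hold again for margin.

Call:
jog_arm --deltas '[[[0,0,-0.5,0,0,0,15],[0,0,-0.5,0,0,0,15],[0,0,0,0,0,0,15],[0,0,0,0,0,0,15],[0,0,0,0,0,0,15]]]'

```text
clock: 18.7
eef_pos: [0.5705, -0.0145, 0.156]
tool_rot: [-0.025, 0.94, 0.335, 0.065]
ft_force: [-2.2, -1.8, 2.8]
grip_width: 0.0256
```

Call:
jog_arm --deltas '[[[0,0,0,0,0,0,15],[0,0,0,0,0,0,15],[0,0,0,0,0,0,15],[0,0,0,0,0,0,15],[0,0,0,0,0,0,15]]]'

```text
clock: 19.2
eef_pos: [0.5705, -0.0144, 0.156]
tool_rot: [-0.025, 0.94, 0.335, 0.065]
ft_force: [-1.5, -1.8, 2.4]
grip_width: 0.0252
```

Call:
jog_arm --deltas '[[[0,0,0,0,0,0,15],[0,0,0,0,0,0,15],[0,0,0,0,0,0,15],[0,0,0,0,0,0,15],[0,0,0,0,0,0,15]]]'

```text
clock: 19.7
eef_pos: [0.5705, -0.0144, 0.156]
tool_rot: [-0.025, 0.94, 0.335, 0.065]
ft_force: [-1.6, -2.7, 3.3]
grip_width: 0.0254
```

Call:
jog_arm --deltas '[[[0,0,0,0,0,0,15],[0,0,0,0,0,0,15],[0,0,0,0,0,0,15],[0,0,0,0,0,0,15],[0,0,0,0,0,0,15]]]'

```text
clock: 20.2
eef_pos: [0.5706, -0.0145, 0.156]
tool_rot: [-0.025, 0.94, 0.335, 0.065]
ft_force: [-2.1, -2.1, 2.6]
grip_width: 0.0255
```

Run:
```python
from h import *
where()
a=plan(tcp(.075),RS,5)
plan([.4778,-.1948,.27],down(np.radians(183)),14,a)
```

```text
nose in tag mm [ 0.9  2.5 22.5] ang 0.013 F tag [ 0.1742 -1.7624  3.488 ] t 20.2 w 25.5 q [-0.37  0.52  0.02  1.24  0.68 -0.48]
5 rows: mm [  0.1   0.1 -10.5] deg [-0.05  0.14  0.05]
14 rows: mm [ 6.3 -7.7 -9.2] deg [ 2.8   0.56 -0.  ]
```

The force held at about 5.5 N (about 4.9 mm in) for 1.5 s. Retracting.

Call:
jog_arm --deltas '[[[0,0,-5,0,0,0,15],[0,0,-15,0,0,0,15],[0,0,-20,0,0,0,15],[0,0,-20,0,0,0,15],[6.3,-7.7,-9.2,2.8,0.6,0,15]]]'

```text
clock: 20.7
eef_pos: [0.5556, -0.0644, 0.1999]
tool_rot: [-0.026, 0.948, 0.311, 0.055]
ft_force: [0.7, 0.3, -3.1]
grip_width: 0.0255
```

Call:
jog_arm --deltas '[[[6.3,-7.7,-9.2,2.8,0.6,0,15],[6.3,-7.7,-9.2,2.8,0.6,0,15],[6.3,-7.7,-9.2,2.8,0.6,0,15],[6.3,-7.7,-9.2,2.8,0.6,0,15],[6.3,-7.7,-9.2,2.8,0.6,0,15]]]'

```text
clock: 21.2
eef_pos: [0.5211, -0.1246, 0.213]
tool_rot: [-0.027, 0.981, 0.188, 0.028]
ft_force: [-0.4, 0.2, -3.3]
grip_width: 0.0254
```

Run:
```python
from h import *
where();print(get_obs()['eef_pos'])
plan([.4778,-.1948,.27],down(np.radians(183)),8)
```

```text
nose in tag mm [ 87.  -32.8 146.4] ang 0.316 F tag [ 2.0132 -0.3765 -2.6389] t 21.2 w 25.4 q [-0.44  0.4   0.13  1.42  0.36 -0.51]
[ 0.5211 -0.1246  0.213 ]
8 rows: mm [ 5.6 -6.8 -9. ] deg [2.7  0.48 0.02]
```

Call:
jog_arm --deltas '[[[3,-3,-25,2.8,0.5,0,15],[5,-6,-20,2.8,0.5,0,15],[5,-8,-12,2.8,0.5,0,15],[6,-8,-8,2.8,0.5,0,15],[6,-8,-6,2.8,0.5,0,15]]]'

```text
clock: 21.7
eef_pos: [0.4931, -0.1808, 0.2695]
tool_rot: [-0.028, 0.998, 0.063, 0.006]
ft_force: [0.0, -0.1, -3.2]
grip_width: 0.0253
```

Run:
```python
from h import *
print(get_obs()['eef_pos'])
plan([.4778,-.1948,.265],down(np.radians(183)),4)
```

```text
[ 0.4931 -0.1808  0.2695]
4 rows: mm [ 4.  -3.4  0.8] deg [1.8  0.21 0.06]
```

Call:
jog_arm --deltas '[[[4,-3.4,0,2,0.2,0,15],[4,-3.4,0,2,0.2,0,15],[4,-3.4,0,2,0.2,0,15],[3,-2,0,1,0,0,15],[0,0,0,0,0,0,15]]]'

```text
clock: 22.2
eef_pos: [0.4772, -0.1927, 0.2666]
tool_rot: [-0.029, 1.0, 0.001, 0.0]
ft_force: [-0.7, -0.4, -2.2]
grip_width: 0.0252
```

Run:
```python
from h import *
o=get_obs();print(o['eef_pos'],o['tool_rot'])
Rg=R.from_quat([-0.027,1.0,-0.001,0.003]).as_matrix()
a=plan([.4778,-.1948,.225],Rg,2)
w=save('wrist','w7.png')
# pic-based check: collar and dock
cv2.imwrite('pics/w7c.png',w[100:400,150:550,::-1])
```

```text
[ 0.4772 -0.1927  0.2666] [-0.0294  0.9996  0.0009  0.    ]
2 rows: mm [-0.2 -1.1 20.8] deg [ 0.11 -0.17  0.14]
```

View pics/w7c.png

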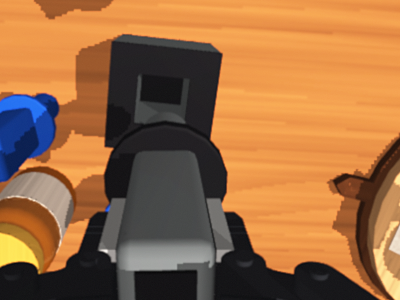

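The wand is held straight above the dock, the well at crop (163,90) directly ahead of the nose. Lowering in stages.

Call:
jog_arm --deltas '[[[-0.5,-1,20,0.1,-0.2,0.1,15],[0,-1,20,0.1,-0.1,0,15],[0,0,10,0,0,0,15],[0,0,0,0,0,0,15]]]'

```text
clock: 22.65
eef_pos: [0.4791, -0.1947, 0.2149]
tool_rot: [-0.028, 1.0, 0.0, 0.003]
ft_force: [-1.1, -0.3, -2.0]
grip_width: 0.0254
```

Run:
```python
from h import *
o=get_obs();print(o['eef_pos'],o['tool_rot'],o['ft_force'])
Rg=R.from_quat([-0.027,1.0,-0.001,0.003]).as_matrix()
plan([.4778,-.1948,.125],Rg,5)
```

```text
[ 0.4791 -0.1947  0.2149] [-0.0284  0.9996  0.0004  0.0032] [-1.1497 -0.3322 -2.0265]
5 rows: mm [ 0.4  0.  18. ] deg [0.03 0.01 0.03]
```

Call:
jog_arm --deltas '[[[0.8,0,15,0,0,0,15],[0.4,0,15,0,0,0,15],[0.4,0,12,0,0,0,15],[0,0,0,0,0,0,15]]]'

```text
clock: 23.05
eef_pos: [0.4796, -0.1955, 0.1739]
tool_rot: [-0.028, 1.0, 0.0, 0.005]
ft_force: [-1.0, 0.3, -2.3]
grip_width: 0.0255
```

Run:
```python
from h import *
o=get_obs();print(o['eef_pos'],o['tool_rot'],o['ft_force'])
Rg=R.from_quat([-0.027,1.0,-0.001,0.003]).as_matrix()
plan([.4778,-.1948,.122],Rg,4)
```

```text
[ 0.4796 -0.1955  0.1739] [-0.0283  0.9996  0.0003  0.0048] [-0.993   0.2784 -2.2551]
4 rows: mm [ 0.5  0.2 13. ] deg [0.04 0.05 0.04]
```

Free descent in the well; continuing.

Call:
jog_arm --deltas '[[[1.2,0.3,13,0.05,0.1,0,15],[0.8,0.2,13,0.05,0.1,0,15],[0.5,0.2,13,0,0.1,0,15],[0.5,0,7,0,0,0,15],[0,0,0,0,0,0,15]]]'

```text
clock: 23.55
eef_pos: [0.4799, -0.1962, 0.1299]
tool_rot: [-0.028, 1.0, -0.002, 0.005]
ft_force: [-0.0, 0.5, -1.3]
grip_width: 0.0255
```

Run:
```python
from h import *
o=get_obs();print(o['eef_pos'],o['tool_rot'],o['ft_force'])
Rg=R.from_quat([-0.027,1.0,-0.001,0.003]).as_matrix()
plan([.4778,-.1948,.119],Rg,1)
```

```text
[ 0.4799 -0.1962  0.1299] [-0.0282  0.9996 -0.0017  0.0052] [-0.0174  0.5142 -1.2744]
1 rows: mm [ 2.1  1.5 10.8] deg [-0.09  0.25  0.14]
```

Call:
jog_arm --deltas '[[[2.2,1.5,5,0,0.3,0,15],[0.5,0.3,4,0,0,0,15],[0,0,1.5,0,0,0,15],[0,0,0,0,0,0,15]]]'

```text
clock: 23.95
eef_pos: [0.478, -0.1948, 0.1199]
tool_rot: [-0.028, 1.0, -0.002, 0.003]
ft_force: [0.6, 0.1, -2.1]
grip_width: 0.0256
```

Run:
```python
from h import *
o=get_obs();print(o['eef_pos'],o['tool_rot'],o['ft_force'])
Rg=R.from_quat([-0.027,1.0,-0.001,0.003]).as_matrix()
plan([.4778,-.1948,.119],Rg,1)
```

```text
[ 0.478  -0.1948  0.1199] [-0.0282  0.9996 -0.0022  0.0035] [ 0.6383  0.1127 -2.0926]
1 rows: mm [ 0.2 -0.   0.9] deg [-0.14  0.05  0.14]
```

Call:
jog_arm --deltas '[[[0,0,1.2,0,0,0,15],[0,0,0,0,0,0,15]]]'

```text
clock: 24.15
eef_pos: [0.4783, -0.1949, 0.1191]
tool_rot: [-0.028, 1.0, -0.002, 0.004]
ft_force: [0.5, 0.3, -1.8]
grip_width: 0.0255
```

Call:
jog_arm --deltas '[[[0,0,1.2,0,0,0,15],[0,0,0,0,0,0,15]]]'

```text
clock: 24.35
eef_pos: [0.4788, -0.1952, 0.1188]
tool_rot: [-0.028, 1.0, -0.003, 0.005]
ft_force: [0.4, -0.5, -2.7]
grip_width: 0.0252
```

Call:
jog_arm --deltas '[[[0.8,0.3,2,0,0,0,15],[0,0,1,0,0,0,15],[0,0,0,0,0,0,15]]]'

```text
clock: 24.65
eef_pos: [0.479, -0.1953, 0.1189]
tool_rot: [-0.028, 1.0, -0.003, 0.007]
ft_force: [-0.6, 0.4, -1.8]
grip_width: 0.0255
```

The descent stops at the original grasp height (0.119), so the collar is seated. Releasing.

Call:
jog_arm --deltas '[[[0,0,0,0,0,0,30],[0,0,0,0,0,0,45],[0,0,0,0,0,0,55],[0,0,0,0,0,0,55],[0,0,0,0,0,0,55]]]'

```text
clock: 25.15
eef_pos: [0.4802, -0.1958, 0.1191]
tool_rot: [-0.028, 1.0, -0.004, 0.008]
ft_force: [0.6, 1.1, -0.1]
grip_width: 0.055
```

Call:
jog_arm --deltas '[[[0,0,-15,0,0,0,55],[0,0,-30,0,0,0,55],[0,0,-40,0,0,0,55],[0,0,-50,0,0,0,55],[0,0,-50,0,0,0,55]]]'

```text
clock: 25.65
eef_pos: [0.4727, -0.1925, 0.3004]
tool_rot: [-0.028, 1.0, 0.0, -0.002]
ft_force: [1.1, -0.6, 0.5]
grip_width: 0.0553
```

Call:
jog_arm --deltas '[[[0,0,0,0,0,0,55],[0,0,0,0,0,0,55]]]'

```text
clock: 25.85
eef_pos: [0.4762, -0.1939, 0.3087]
tool_rot: [-0.028, 1.0, -0.003, 0.006]
ft_force: [0.7, 0.1, -0.1]
grip_width: 0.0552
```

Run:
```python
from h import *
o=get_obs();print(o['eef_pos'],o['grip_width'],o['clock'])
w=save('wrist','w8.png');t=save('top','t8.png');s=save('scene','s8.png')
print(proj('wrist',[.4755,-.194,.168]),proj('wrist',[.4748,-.1946,.085]),proj('scene',[.4755,-.194,.168]),proj('scene',[.4755,-.194,.093]))
a=cv2.resize(w[100:340,200:520],(400,300)); b=cv2.resize(s[190:310,170:330],(400,300),interpolation=2); c=cv2.resize(t[180:300,210:370],(400,300),interpolation=2);d=cv2.resize(s,(400,300))
cv2.imwrite('pics/m8.png',np.vstack([np.hstack([a,b]),np.hstack([c,d])])[:,:,::-1])
```

```text
[ 0.4762 -0.1939  0.3087] 0.05523141950506527 25.85
[315.8095 217.7499] [315.6921 191.5347] [219.2351 227.8101] [223.5021 252.7591]
```

View pics/m8.png

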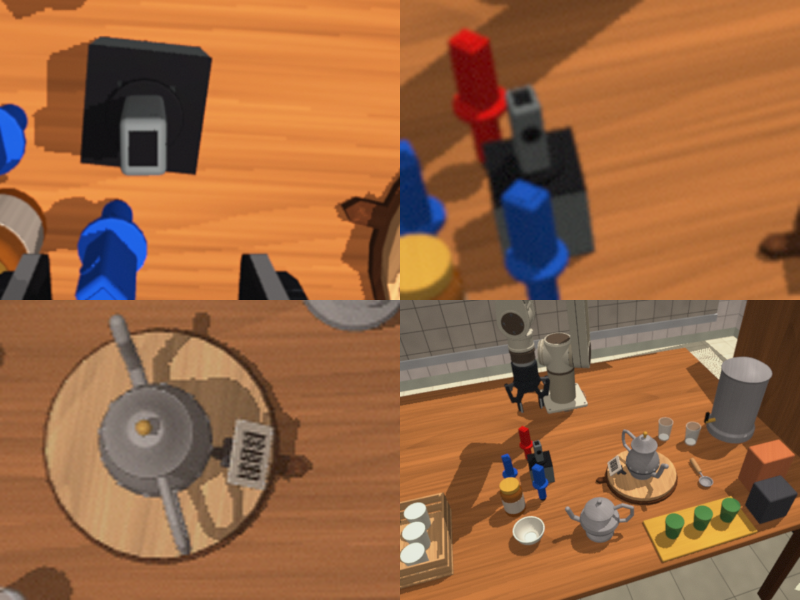

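The wand is back in its dock, its top at wrist pixel (315,218), exactly where predicted. The label is unchanged at (310,242) in the top view and still lined up with the tab. Nothing else has moved.

```bash
python3 -c "
from workcell import *
print(job_done())"
```

```text
the job is handed in; nothing more can be done
None
```

I lined the label up with the tab, scanned it and stood the wand back in its dock. The job was handed in at about 26 s on the robot's clock; the hand-in returns no verdict.

- **Alignment:** I pushed the teapot handle round about 80°. The label came to −96.5° (wrist camera) to −99.5° (top camera), against −98 to −99° for the tab. The two cameras differ by 3°, but both are well inside the 8° tolerance. The last top view showed the label unmoved.
- **Scan:** I took the grey wand from the dock and felt the label at about 27.5 mm along the socket's axis. I pressed to about 5.5 N (about 5 mm in). The first hold crept to 6–7 N, close to the upper limit, so I backed off 1 mm and held steady for another 1.5 s. By the arm's pose the nose was within 3 mm of the label's middle and 0.013 rad from square.
- **Return:** The wand hangs upright and released in its dock, its top within 1 pixel of where it should be. The gripper is clear, about 140 mm above it. While lowering, the force reading did not show the collar landing. I judged it seated because the descent stopped at the original grasp height, and the pictures afterwards agreed.
- **Everything else:** The last pictures showed no bystander moved.

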